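# Dress the sharpening stone and clear the offcuts off it

## Robot

A 6-joint arm with a two-finger parallel gripper is mounted at the origin on the work surface. World frame = base frame: x ahead of the robot, y to its left, z up, the work surface at z = 0. Lengths are in m, angles in rad, forces in N, time in s.
With the tool pointing down it reaches from about 0.375 to 0.9 m from the base axis. Payload 3.1 kg.
Tool frame: the origin (TCP) lies between the finger pads; the fingertips stand 14 mm ahead of it and the grasp point (between the pads) lies 5 mm behind it; z points along the fingers, y is the line along which they close (so a half turn about z gives the same grasp; the last joint's range is limited). The gripper opens to 87 mm and grips with 3 to 60 N. Pads are 19 mm wide; open, the fingers measure 117 mm over their backs; the gripper's body (75 mm by 190 mm) begins 51 mm behind the grasp point.
Start: joints at [1.105, 0.527, 1.433, -0, 1.181, -0.178], TCP at [0.177, 0.599, 0.237] pointing down, gripper open.
Joint ranges: [-3.08, 3.08], [-0.75, 2.2], [0.22, 2.44], [-1.43, 4.57], [0, 2.65], [-2.85, 2.85]. Speed limits (rad/s): [2.79, 2.79, 3.14, 3.14, 3.14, 3.14].

## Interface

Orientations are given as a 3x3 rotation matrix whose columns are the frame's x, y, z axes.
In Python, from station import manip gives the robot as it stands.
- The arm moves only by the tool apply_moves, never from a script. Its argument "deltas" is a list of rows, each a list of 5 numbers: the shift along the tool's x, y, z in mm, then the turn about the tool's z in degrees, then the opening, from -1 (shut) to 1 (fully open). In form: [[x, y, z, yaw, grip], ...]. A call has 1 to 10 rows; each row shifts and turns the commanded pose from where the row before left it, along the tool's axes as they then stand; what a row does not reach is not made up. A row lasts 1/12 s, in which the tool goes at most 41.7 mm and 7.16 degrees, less where a joint would pass 70% of its speed; a pose out of reach is approached as far as the arm can. A call is refused whole if a number of a shift passes 41.7 or a number of a turn 7.16, either way. A call with a gripper value outside its range is refused whole. The fingers move at their own pace and stop on an object; "squeeze" is the grip in N (left out, the last holds). Time passes only in rows, so rows that do not move let the fingers close. It gives the time, the measured TCP pose, the force, the opening and the grip force at its end, in the units of the state.
- manip.observe(): the state, without advancing time (a new reading comes with each control period).
- manip.grab_frame(name): name is "scene" or "top" or "wrist"; returns (picture, depth): 400x640x3 uint8, blue, green, red; 400x640 float32, m along the optical axis (not along the pixel's ray), 0 where there is no reading.
- manip.camera_params(name): a dict with "mtx" (3x3 intrinsics, pixels), "origin" and "attitude" of the camera in the world. Camera axes: x right, y down, z forward; pixel columns grow to the right and rows downward; lengths in m; the calibration is good to about 2 mm. A picture is of the moment at which its call begins: read the wrist's pose just before it. camera_params takes no time and is no camera call; for the wrist camera it gives the pose at the moment of the call.
- manip.sign_off(): hands the job in; it is judged then, once.
The state is a dict: "time": time; "joints": joint angles; "qd": joint speeds; "tau": joint torques, N m; "tool_pos": TCP position; "orientation": TCP orientation; "contact_force": force on the tool from outside, world axes, zero at the start; "moment": the same for the moment, N m; "grip_width": finger opening in m; "grasp_force": force on a finger pad.
Only numpy, scipy, OpenCV 4.12 (cv2) and the standard library are available. Lean on these libraries where they do the work, as an engineer would, in place of code of your own. Each camera call takes 0.05 s, during which the arm holds its last target. There are 200 camera calls.

## Task

Take the dressing block by its wooden handle, set it flat on the red end of the sharpening stone, press until the stone sinks into the green band, and sweep it along the stone to the tray end without letting up or leaving the green band, so that the block pushes all three wood offcuts off the end into the blue tray. Then lift the block off there, at the tray end, and stand it in the middle of the round cork rest. Do not touch the cradle, stone or offcuts with the gripper, and leave the figure, oil bottle and gouges where they are.

Things in the scene. Friction and masses are not known exactly. Their poses are not given: they have to be found in the camera images.
- cradle: Dark wood cradle, fixed, carrying the stone on springs and a blue tray. Base 260 x 106 mm. Origin: on the bench under the stone's middle; x along the stone from red end to tray, z up. At y = +-58 mm a white gauge post 16 x 10 mm, 72 mm high, green from 57 to 65 mm height: the stone is in the green band while its side strips' tops (red marks; 68 mm high unpressed) are level with the green.
- plate_top (a point): Middle of the stone's top face; moves down with the stone; axes as the cradle's. The grey stone is 220 mm long (x from -110, the end with a 20 mm red stripe, to +110, the tray end) and 70 mm wide, between two aluminium side strips (at y = +-35 to 43 mm, all along) that stand 6 mm above the stone. Both ends are open. Unpressed, its top is 62 mm above the bench.
- plate (a joint): How far the sprung stone has sunk, m: 0 unpressed, 0.014 bottomed. It only slides straight down, staying level. The green band is 0.003 to 0.011. It starts to sink at about 3.7 N (the block's own weight does not sink it), then 0.8 N per mm: 6 N at 3 mm, 9.3 N at 7 mm, 12.5 N at 11 mm. It springs back when let go.
- tray_floor (a point): Middle of the blue tray's floor, 17 mm above the bench, 152 mm from the cradle's origin along its x; axes as the cradle's. The tray is open above, 95 mm (x) by 84 mm inside, walls 45 mm high over the bench; it begins just under the stone's tray end and is fixed to the cradle.
- offcut1: Loose brown wood offcut 24 x 16 x 12 mm, 12 g, lying on the stone; origin at the centre of its underside. To drop off the end it must be pushed until the block's front face is about 20 mm past the stone's end.
- offcut2: Loose pale wood offcut, same size; origin at the centre of its underside.
- offcut3: Loose dark wood offcut, same size; origin at the centre of its underside.
- block_grip (a point): Centre of the dressing block's handle, 45 mm above the block's underside. The block is a flat sole 50 mm (its x) by 60 mm (its y), 25 mm high, black and green, 0.3 kg; on it a pale wooden handle bar 22 mm thick (x), 50 mm long (y) and 40 mm high, its top 65 mm above the underside. z up; the block is the same either way round. Its 60 mm side fits across the stone between the side strips with 5 mm to spare each side.
- rest: Fixed round cork disc, 120 mm across, 6 mm thick; origin at the centre of its underside. The block is to stand here at the end.
- figure: Bystander: upright carved wooden figure, 60 mm across, 131 mm high, loose; origin at the centre of its underside.
- oil: Bystander: amber oil bottle with black cap, 52 mm across, 120 mm high, loose; origin at the centre of its underside.
- gouge1: Bystander: dark-handled gouge lying on the bench beside the block, 160 mm long along its x, 22 mm high, handle to -x; origin on the bench at the middle of its length.
- gouge2: Bystander: orange-handled gouge lying on the bench, same size and origin as the other.
Things that resemble listed ones, but are neither listed nor needed, are in the scene too. Several things look just like the part that bears block_grip: the one meant starts farthest to the robot's left.

How it is judged:
By the outcome, as a careful person would: the job done as asked, in the order asked, and still so for the second after the job is handed in, with the robot touching nothing.
It also fails if it takes over 64 s, if anything falls off the work surface, if the arm or the gripper's body presses on something with over 40 N, if the wrist force passes 120 N, or if a joint passes its speed limit or range.

## Working session

There is one attempt and no reset: what is moved stays moved. The work goes in short steps, Python scripts to look and compute and a tool call to move; the robot and the scene stay as the last step left them, time stands still between calls to the robot, and variables do not carry over. Pictures are saved under pics/ and viewed, at most 10 in all, crops included, and the job is handed in when it is done.

Besides the shell and the picture viewer there is one more tool, called after "Request:" as name(argument=value, ...), one argument or row to a line, values as JSON. apply_moves: Moves the arm, as the interface text tells. Its arguments: {"type":"object","properties":{"deltas":{"type":"array","items":{"type":"array","items":{"type":"number"}}},"squeeze":{"type":"number"}},"required":["deltas"]}

```bash
mkdir -p pics && cat > h.py <<'E'
import numpy as np, cv2
from station import manip
def shot(n,f):
    c=manip.camera_params(n); im,d=manip.grab_frame(n)
    cv2.imwrite(f'pics/{f}.png',im); np.savez(f'pics/{f}.npz',im=im,d=d,K=c['mtx'],o=c['origin'],R=c['attitude'])
def cloud(f):
    z=np.load(f'pics/{f}.npz'); d=z['d']; v,u=np.mgrid[:400,:640]
    K=z['K']; p=np.stack([(u-K[0,2])/K[0,0]*d,(v-K[1,2])/K[1,1]*d,d],-1)
    return p@z['R'].T+z['o'], z['im'], d
E
python3 - <<'E'
from h import *
shot('top','top0'); shot('scene','scene0')
np.set_printoptions(precision=3,suppress=True)
for n in('top','scene'):print(manip.camera_params(n))
s=manip.observe();print(s['time'],s['tool_pos'],s['orientation'],s['grip_width'],s['contact_force'])
E
```

```text
{'mtx': array([[367.699,   0.   , 322.751],
       [  0.   , 367.699, 200.658],
       [  0.   ,   0.   ,   1.   ]]), 'origin': array([ 0.354, -0.039,  1.035]), 'attitude': array([[ 0.139, -0.968,  0.211],
       [-0.99 , -0.137,  0.023],
       [ 0.006, -0.212, -0.977]])}
{'mtx': array([[395.482,   0.   , 314.213],
       [  0.   , 395.482, 201.587],
       [  0.   ,   0.   ,   1.   ]]), 'origin': array([ 1.057, -0.153,  0.938]), 'attitude': array([[ 0.208,  0.838, -0.504],
       [ 0.978, -0.183,  0.1  ],
       [-0.008, -0.514, -0.858]])}
0.1 [0.176 0.599 0.236] [[-0.959  0.283 -0.001]
 [ 0.283  0.959 -0.002]
 [ 0.    -0.002 -1.   ]] 0.08731871631734697 [ 0.581  0.133 -0.117]
```

View pics/top0.png

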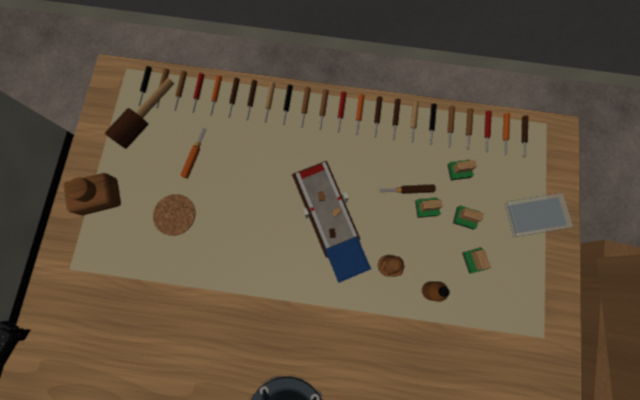

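View pics/scene0.png

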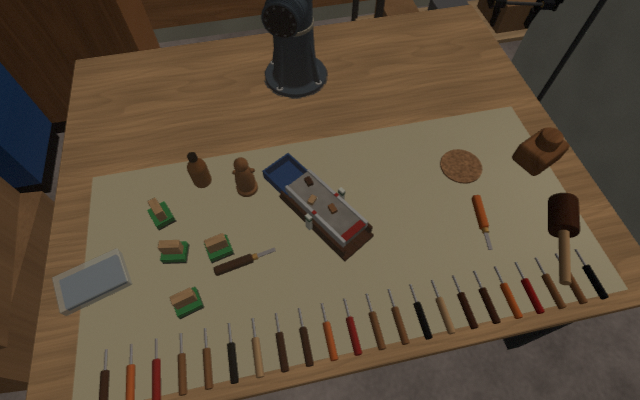

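The top view shows four blocks. The leftmost (largest y) is at (429,207), next to gouge1. The stone's red end is at (313,170), the tray at (348,258), the cork at (175,214), the figure at (391,265) and the oil bottle at (435,290).

```bash
cat >> h.py <<'E'
def rect(m):
    (c,s,a)=cv2.minAreaRect((m*1000).astype(np.float32)); return np.round(c,1),np.round(s,1),round(a,1)
E
python3 - <<'E'
from h import *
np.set_printoptions(precision=4,suppress=True)
for f,boxes in {'top0':dict(block=(410,190,448,222),cradle=(285,155,375,285),rest=(145,185,205,243),red=(290,155,335,185),fig=(372,250,410,280),oil=(418,278,455,305),gouge=(375,180,440,200)),'scene0':dict(block=(200,228,238,266),cradle=(258,150,378,262),rest=(435,145,488,188),red=(340,215,372,240),fig=(230,150,260,198),oil=(184,148,214,190))}.items():
    P,im,d=cloud(f); hsv=cv2.cvtColor(im,cv2.COLOR_BGR2HSV)
    g=(d>0)
    for k,(a,b,c,e) in boxes.items():
        p=P[b:e,a:c].reshape(-1,3); h=hsv[b:e,a:c].reshape(-1,3); ok=g[b:e,a:c].ravel()
        H,S,V=h.T.astype(int); z=p[:,2]
        def rp(n,m):
            m=m&ok
            if m.sum()>5: print(f,k,n,m.sum(),*rect(p[m,:2]),'mean',p[m].mean(0),'med z',np.median(z[m]))
        if k=='block': rp('green',(H>40)&(H<90)&(S>100)&(z>.012)); rp('handle',z>.055)
        if k=='cradle': rp('blue',(H>100)&(H<130)&(S>130)); rp('high',(z>.055)&(z<.08)); rp('strips',(S<60)&(V>110)&(z>.055)); rp('bench',z<.008)
        if k=='rest': rp('cork',(S>85)&(z>-.005)&(V<200)&(z<.02)); rp('h>3.5',z>.0035)
        if k=='red': rp('red',((H<6)|(H>174))&(S>170)&(z>.045))
        if k in('fig','oil'): rp('z>.03',z>.03); rp('top',z>.105)
        if k=='gouge': rp('z>.01',z>.01)
E
python3 - <<'E'
import cv2
a=cv2.imread('pics/top0.png')[150:300,280:480]; cv2.imwrite('pics/c0.png',cv2.convertScaleAbs(cv2.resize(a,None,fx=4,fy=4,interpolation=cv2.INTER_CUBIC),alpha=1.5))
E
```

```text
top0 block green 204 [ 594.8 -308.5] [49.1 59. ] 14.1 mean [ 0.5884 -0.3047  0.0262] med z 0.025929762723482686
top0 block handle 162 [ 596.4 -309.2] [22.5 50.6] 13.1 mean [ 0.5954 -0.3081  0.0658] med z 0.06604519982047019
top0 cradle blue 1140 [ 420.5 -102.2] [91.5 91.8] 30.2 mean [ 0.4211 -0.1042  0.0219] med z 0.019314699785009326
top0 cradle high 2643 [555.6 -22.9] [220.5 125.7] 30.2 mean [ 0.5532 -0.0245  0.0658] med z 0.06464701934996919
top0 cradle strips 429 [554.8 -23.4] [215.6 125.7] 30.2 mean [ 0.5529 -0.0217  0.0699] med z 0.0699440855156308
top0 cradle bench 7068 [532.6 -40.8] [373.3 263.1] 8.0 mean [ 0.5287 -0.038   0.0023] med z 0.0023547907050209815
top0 rest cork 1421 [476.9 398.9] [120.1 119.3] 86.8 mean [0.4765 0.3978 0.0074] med z 0.007506209333104863
top0 rest h>3.5 1911 [480.8 398.7] [164.9 180.8] 8.2 mean [0.4781 0.396  0.0068] med z 0.006659133133831707
top0 red red 139 [642.7  26.8] [18.5 61.8] 29.1 mean [0.6424 0.0274 0.064 ] med z 0.0639218462349842
top0 fig z>.03 425 [ 417.4 -215.5] [54.8 58.3] 7.7 mean [ 0.4151 -0.2119  0.0978] med z 0.09004266507755987

[... 1179 characters left out ...]
0.4812 0.3957 0.0059] med z 0.006015317154340505
scene0 rest h>3.5 1089 [481.1 399. ] [171.9 147.2] 77.7 mean [0.4799 0.3957 0.0062] med z 0.006117387095814553
scene0 red red 171 [642.4  26.5] [19.1 65.5] 31.8 mean [0.6427 0.0258 0.0627] med z 0.06275601564469724
scene0 fig z>.03 541 [ 429. -215.] [39.8 57.7] 11.5 mean [ 0.4342 -0.2176  0.0858] med z 0.08612833681837684
scene0 fig top 168 [ 425.8 -218. ] [30.8 36.3] 21.0 mean [ 0.4289 -0.2181  0.1232] med z 0.12451218242303058
scene0 oil z>.03 491 [ 378.4 -337.8] [41.9 50.7] 17.0 mean [ 0.3836 -0.3368  0.0788] med z 0.08003555653899708
scene0 oil top 90 [ 371.7 -340.2] [23.6 24.6] 60.5 mean [ 0.3743 -0.3396  0.1179] med z 0.12013378389545032
```

View pics/c0.png

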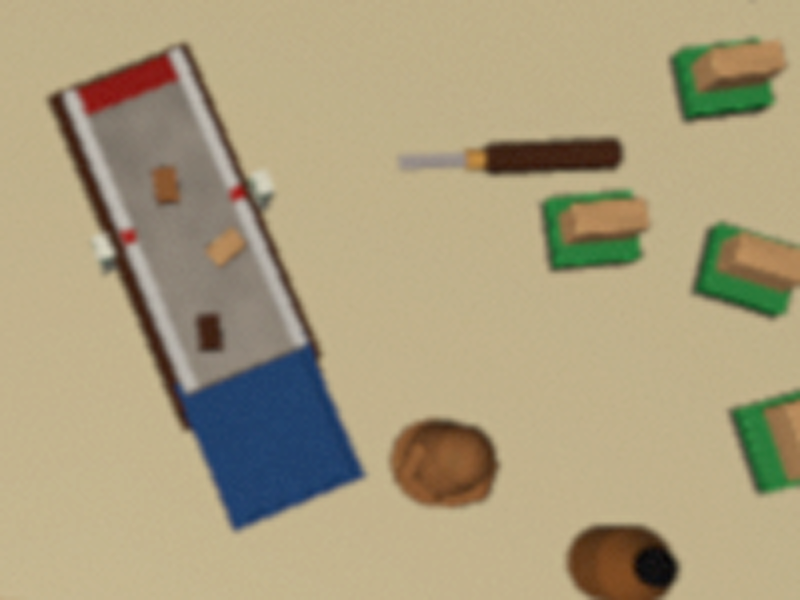

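The crop shows the three offcuts at (166,185), (226,247) and (209,331), all ahead of the red stripe. From both cameras:

| Item | Position | Angle |
|---|---|---|
| Block handle | (0.597, -0.310) | thickness along 13° |
| Stone centre | (0.556, -0.024) | x axis at 210° |
| Rest | (0.477, 0.398) | – |

The sizes match the ones given, so I'm moving to above the block.

Request:
apply_moves(
  deltas=[
    [-23.6, -26.9, 0, 0, 1],
    [-23.6, -26.9, 0, 0, 1],
    [-23.6, -26.9, 0, 0, 1],
    [-23.6, -26.9, 0, 0, 1],
    [-23.6, -26.9, 0, 0, 1],
    [-23.6, -26.9, 0, 0, 1],
    [-23.6, -26.9, 0, 0, 1],
    [-23.6, -26.9, 0, 0, 1],
    [-23.6, -26.9, 0, 0, 1],
    [-23.6, -26.9, 0, 0, 1],
  ],
)

```text
time: 0.93
tool_pos: [0.3271, 0.273, 0.2364]
orientation: [[-0.959, 0.282, -0.0], [0.282, 0.959, -0.0], [0.0, -0.0, -1.0]]
contact_force: [0.9, -0.1, -0.1]
grip_width: 0.0866
grasp_force: 0.0
```

Request:
apply_moves(
  deltas=[
    [-23.6, -26.9, 0, 0, 1],
    [-23.6, -26.9, 0, 0, 1],
    [-23.6, -26.9, 0, 0, 1],
    [-23.6, -26.9, 0, 0, 1],
    [-23.6, -26.9, 0, 0, 1],
    [-23.6, -26.9, 0, 0, 1],
    [-23.6, -26.9, 0, 0, 1],
    [-23.6, -26.9, 0, 0, 1],
    [-23.6, -26.9, 0, 0, 1],
    [-23.6, -26.9, 0, 0, 1],
  ],
)

```text
time: 1.77
tool_pos: [0.4774, -0.0518, 0.2363]
orientation: [[-0.959, 0.283, -0.001], [0.283, 0.959, 0.0], [0.001, 0.0, -1.0]]
contact_force: [0.2, 0.6, -0.4]
grip_width: 0.087
grasp_force: 0.0
```

Request:
apply_moves(
  deltas=[
    [-23.6, -26.9, 0, 0, 1],
    [-23.6, -26.9, 0, 0, 1],
    [-23.6, -26.9, 0, 0, 1],
    [-23.6, -26.9, 0, 0, 1],
    [-23.6, -26.9, 0, 0, 1],
    [-23.6, -26.9, 0, 0, 1],
    [-23.6, -26.9, 0, 0, 1],
    [-23.6, -26.9, 0, 0, 1],
  ],
)

```text
time: 2.43
tool_pos: [0.5976, -0.3114, 0.2359]
orientation: [[-0.959, 0.283, -0.001], [0.283, 0.959, 0.001], [0.001, 0.001, -1.0]]
contact_force: [0.5, -0.0, 0.6]
grip_width: 0.087
grasp_force: 0.0
```

Request:
apply_moves(
  deltas=[
    [0, 0, 0, 6.1, 1],
    [0, 0, 0, 6.1, 1],
    [0, 0, 0, 6.1, 1],
    [0, 0, 0, 6.1, 1],
    [0, 0, 0, 6.1, 1],
    [0, 0, 0, 6.1, 1],
    [0, 0, 0, 6.1, 1],
    [0, 0, 0, 6.1, 1],
    [0, 0, 0, 6.1, 1],
    [0, 0, 0, 5.6, 1],
  ],
)

```text
time: 3.27
tool_pos: [0.5972, -0.3096, 0.2358]
orientation: [[-0.221, 0.975, -0.001], [0.975, 0.221, 0.001], [0.001, -0.001, -1.0]]
contact_force: [-0.5, -0.4, -0.0]
grip_width: 0.0871
grasp_force: 0.0
```

```bash
cat >> h.py <<'E'
def to(x,y,ang):
    s=manip.observe();R=s['orientation'];t=s['tool_pos']
    a=np.degrees(np.arctan2(R[1,1],R[0,1])); da=-((ang-a+90)%180-90)
    print('t',s['time'],'tcp',t,'yawy',round(a,2),'F',s['contact_force'],'w',s['grip_width'],'g',s['grasp_force'])
    print('local mm',R.T@(np.array([x,y,t[2]])-t)*1000,'turn',round(da,2))
E
python3 - <<'E'
from h import *
np.set_printoptions(precision=4,suppress=True)
to(.597,-.310,13.1)
shot('wrist','w0');P,im,d=cloud('w0');g=d>0
m=g&(P[...,2]>.058)&(P[...,2]<.075)&(np.hypot(P[...,0]-.597,P[...,1]+.31)<.04)
print(m.sum(),rect(P[m][:,:2]),P[m].mean(0))
m=g&(P[...,2]>.018)&(P[...,2]<.075)&(np.hypot(P[...,0]-.597,P[...,1]+.31)<.045)
print(m.sum(),rect(P[m][:,:2]))
E
```

```text
t 3.2667 tcp [ 0.5972 -0.3096  0.2358] yawy 12.77 F [-0.4813 -0.4354 -0.0174] w 0.08710394430620534 g 0.0
local mm [-0.311  -0.2433 -0.0001] turn -0.33
1291 (array([ 597.9, -309.7]), array([21.4, 49.5]), 13.1) [ 0.5978 -0.3089  0.0661]
3023 (array([ 597.9, -309.8]), array([50. , 59.8]), 12.8)
```

View pics/w0.png

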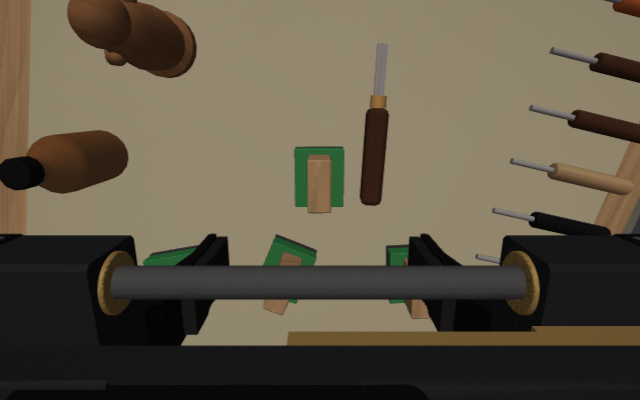

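The wrist view shows the block centred at (320,178), with the gouge clear to its right at x≈373. The handle measures (0.598, -0.3095), in line with the tool. I'll half-close to stay clear of the gouge and descend.

Request:
apply_moves(
  deltas=[
    [0, 0.8, 15, -0.3, 0],
    [0, 0, 15, 0, 0],
    [0, 0, 15, 0, 0],
    [0, 0, 15, 0, 0],
    [0, 0, 15, 0, 0],
    [0, 0, 15, 0, 0],
    [0, 0, 15, 0, 0],
    [0, 0, 15, 0, 0],
    [0, 0, 15, 0, 0],
    [0, 0, 15, 0, 0],
  ],
)

```text
time: 4.15
tool_pos: [0.598, -0.3096, 0.0854]
orientation: [[-0.233, 0.972, -0.001], [0.972, 0.233, 0.0], [0.001, -0.001, -1.0]]
contact_force: [0.1, -0.5, -0.4]
grip_width: 0.0442
grasp_force: 0.0
```

Request:
apply_moves(
  deltas=[
    [0, 0, 10, 0, 0],
    [0, 0, 10, 0, 0],
    [0, 0, 10, 0, 0],
    [0, 0, 8, 0, 0],
    [0, 0, 5, 0, 0],
    [0, 0, 0, 0, 0],
  ],
)

```text
time: 4.65
tool_pos: [0.5977, -0.3093, 0.0423]
orientation: [[-0.231, 0.973, -0.002], [0.973, 0.231, 0.001], [0.002, -0.001, -1.0]]
contact_force: [-0.8, -0.0, -1.0]
grip_width: 0.0438
grasp_force: 0.0
```

Request:
apply_moves(
  deltas=[
    [0, 0, 0, 0, -1],
    [0, 0, 0, 0, -1],
    [0, 0, 0, 0, -1],
    [0, 0, 0, 0, -1],
    [0, 0, 0, 0, -1],
    [0, 0, 0, 0, -1],
  ],
  squeeze=45,
)

```text
time: 5.15
tool_pos: [0.5985, -0.31, 0.0443]
orientation: [[-0.231, 0.973, 0.001], [0.973, 0.231, -0.001], [-0.001, 0.0, -1.0]]
contact_force: [-0.0, 0.4, 2.4]
grip_width: 0.0218
grasp_force: 45.0
```

Request:
apply_moves(
  deltas=[
    [0, 0, -6, 0, -1],
    [0, 0, -14, 0, -1],
    [0, 0, -20, 0, -1],
    [0, 0, -20, 0, -1],
    [0, 0, -20, 0, -1],
    [0, 0, -20, 0, -1],
    [0, 0, -10, 0, -1],
    [0, 0, 0, 0, -1],
  ],
)

```text
time: 5.82
tool_pos: [0.5999, -0.3108, 0.1572]
orientation: [[-0.231, 0.973, 0.005], [0.973, 0.231, -0.004], [-0.005, 0.004, -1.0]]
contact_force: [0.5, -0.6, -2.5]
grip_width: 0.0218
grasp_force: 45.0
```

```bash
python3 - <<'E'
from h import *
np.set_printoptions(precision=4,suppress=True)
C=np.array([.556,-.0243]);a=np.radians(210.1);p=C-.086*np.array([np.cos(a),np.sin(a)]);print(p)
to(*p,30.1)
# refine stone: strips long edges + red end from both views
for f,b in(('top0',(285,155,375,285)),('scene0',(258,150,378,262))):
    P,im,d=cloud(f);P=P[b[1]:b[3],b[0]:b[2]];hsv=cv2.cvtColor(im,cv2.COLOR_BGR2HSV)[b[1]:b[3],b[0]:b[2]].astype(int);H,S,V=np.moveaxis(hsv,-1,0)
    q=P[...,:2]-C; lx=q@[np.cos(a),np.sin(a)]*1e3; ly=q@[-np.sin(a),np.cos(a)]*1e3;z=P[...,2]*1e3
    m=(np.abs(z-63)<9)&(np.abs(ly)<50)&(np.abs(lx)<125); print(f,'all x',np.percentile(lx[m],[.5,99.5]))
    s=m&(S<60)&(V>110); print(' strips', [np.median(ly[s&(k*ly>28)]) for k in(1,-1)],'slope',[np.polyfit(lx[s&(k*ly>28)],ly[s&(k*ly>28)],1)[0] for k in(1,-1)])
    br=(z>68)&(z<82)&(np.abs(ly)<30)&(np.abs(lx)<100)
    n,l,st,c=cv2.connectedComponentsWithStats(br.astype(np.uint8))
    for i in range(1,n):
        k=l==i
        if k.sum()>8: print(' offcut',k.sum(),lx[k].min(),lx[k].max(),ly[k].mean(),z[k].mean())
E
```

```text
[0.6304 0.0188]
t 5.8167 tcp [ 0.5999 -0.3108  0.1572] yawy 13.38 F [ 0.5381 -0.6363 -2.5296] w 0.021771075645605834 g 44.989749351516366
local mm [313.5885 105.9332  -1.1055] turn -16.72
top0 all x [-109.2379  109.5129]
 strips [np.float64(37.68525273199934), np.float64(-39.31396673090697)] slope [np.float64(0.0040515203445285084), np.float64(0.005602701683941446)]
 offcut 56 -34.219551157380415 -10.578910359049658 -4.389339914311196 75.38489627920818
 offcut 60 21.05218398570719 41.84733485080333 16.689782621575333 75.08460098364307
 offcut 60 67.2546238368492 91.68858279368955 -15.183647902593808 75.4746536703928
scene0 all x [-110.4318  108.7822]
 strips [np.float64(39.693991029268766), np.float64(-38.58743516757521)] slope [np.float64(0.003620471103033415), np.float64(0.000908347798874982)]
 offcut 57 65.85078473997413 91.76874259525725 -12.015614249211675 74.0371715440731
 offcut 56 20.352497836502376 40.194964379442006 18.879169051200044 74.17397653182545
 offcut 62 -36.78715572597883 -11.56709769945702 -1.1822290434314733 73.92797575564337
```

Request:
apply_moves(
  deltas=[
    [20, 6.8, 0, 0, -1],
    [30, 10.1, 0, 0, -1],
    [35, 11.8, 0, 0, -1],
    [40, 13.5, 0, 0, -1],
    [40, 13.5, 0, 0, -1],
    [40, 13.5, 0, 0, -1],
    [38, 12.8, 0, 0, -1],
    [34, 11.5, 0, 0, -1],
    [24, 8.1, 0, 0, -1],
    [12.6, 4.3, 0, 0, -1],
  ],
)

```text
time: 6.65
tool_pos: [0.6274, 0.0222, 0.1523]
orientation: [[-0.234, 0.972, -0.003], [0.972, 0.234, 0.002], [0.002, -0.002, -1.0]]
contact_force: [-0.9, 0.3, -2.0]
grip_width: 0.0215
grasp_force: 45.0
```

Request:
apply_moves(
  deltas=[
    [0, 0, 0, -5, -1],
    [0, 0, 0, -5, -1],
    [0, 0, 0, -5, -1],
    [0, 0, 0, -1.9, -1],
    [0, 0, 0, 0, -1],
  ],
)

```text
time: 7.07
tool_pos: [0.6281, 0.0174, 0.1527]
orientation: [[-0.504, 0.864, -0.002], [0.864, 0.504, -0.0], [0.001, -0.002, -1.0]]
contact_force: [0.0, -1.1, -2.3]
grip_width: 0.0218
grasp_force: 45.0
```

```bash
python3 - <<'E'
from h import *
np.set_printoptions(precision=4,suppress=True)
to(.6304,.0188,30.3)
shot('scene','s1');shot('top','t1')
C=np.array([.556,-.0243]);a=np.radians(210.3)
for f in('s1','t1'):
    P,im,d=cloud(f);g=d>0
    hsv=cv2.cvtColor(im,cv2.COLOR_BGR2HSV).astype(int);H,S,V=np.moveaxis(hsv,-1,0)
    m=g&(H>40)&(H<90)&(S>100)&(V>40)&(np.hypot(P[...,0]-.63,P[...,1]-.019)<.06)&(P[...,2]>.08)
    q=P[m];x=(q[:,:2]-C)@[np.cos(a),np.sin(a)]*1e3;y=(q[:,:2]-C)@[-np.sin(a),np.cos(a)]*1e3
    print(f,m.sum(),rect(q[:,:2]),'x',np.percentile(x,[1,99]),'y',np.percentile(y,[1,99]),'z',np.percentile(q[:,2],[1,50,99]))
E
```

```text
t 7.0667 tcp [0.6281 0.0174 0.1527] yawy 30.26 F [ 0.0162 -1.1381 -2.2983] w 0.021785503245194893 g 44.9888810981065
local mm [ 0.0635  2.6622 -0.0043] turn -0.04
s1 211 (array([639.3,  19.5]), array([68.2, 59.5]), 26.2) x [-124.1555  -59.8202] y [-23.4581  32.7147] z [0.1189 0.1328 0.2051]Traceback (most recent call last):
  File "<stdin>", line 11, in <module>
    return _quantile_unchecked(
        a, q, axis, out, overwrite_input, method, keepdims, weights)
    return _ureduce(a,
                    func=_quantile_ureduce_func,
    ...<5 lines>...
                    overwrite_input=overwrite_input,
                    method=method)
    r = func(a, **kwargs)
    result = _quantile(arr,
                       quantiles=q,
    ...<2 lines>...
                       out=out,
                       weights=wgt)
    slices_having_nans = np.isnan(arr[-1, ...])
                                  ~~~^^^^^^^^^
IndexError: index -1 is out of bounds for axis 0 with size 0
```

Request:
apply_moves(
  deltas=[
    [0, 2.2, 6, 0, -1],
    [0, 0, 10, 0, -1],
    [0, 0, 10, 0, -1],
    [0, 0, 8, 0, -1],
    [0, 0, 2, 0, -1],
    [0, 0, 0, 0, -1],
  ],
)

```text
time: 7.67
tool_pos: [0.6295, 0.0195, 0.1158]
orientation: [[-0.504, 0.864, -0.003], [0.864, 0.504, 0.0], [0.002, -0.003, -1.0]]
contact_force: [-0.0, 0.2, -2.6]
grip_width: 0.0212
grasp_force: 45.0
```

```bash
python3 - <<'E'
from h import *
np.set_printoptions(precision=4,suppress=True)
to(.6304,.0188,30.3)
shot('scene','s2');shot('wrist','w2')
a=cv2.imread('pics/s2.png')[150:270,260:400];b=cv2.imread('pics/w2.png')
cv2.imwrite('pics/c2.png',cv2.convertScaleAbs(np.vstack([cv2.resize(a,(420,360)),cv2.resize(b,(420,262))])[:600],alpha=1.5))
E
```

```text
t 7.6667 tcp [0.6295 0.0195 0.1158] yawy 30.26 F [-0.0257  0.1739 -2.613 ] w 0.021222167320351225 g 44.989792658016086
local mm [-1.0126  0.4264 -0.0031] turn -0.04
```

View pics/c2.png

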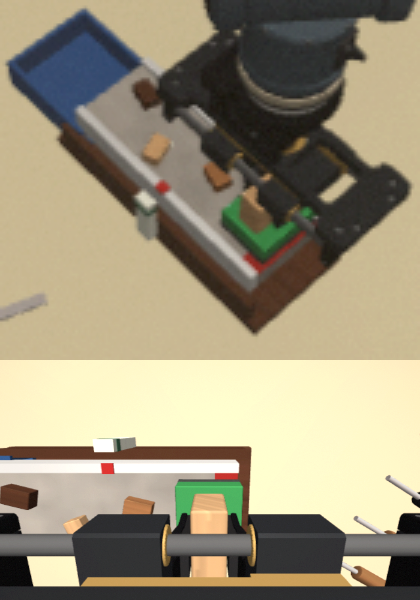

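The block is parallel to the strips and behind offcut1, over the red end. In the lower picture its far edge is at about (208,485), just short of the strip at y≈468. I'll check the side clearance numerically.

```bash
python3 - <<'E'
from h import *
np.set_printoptions(precision=4,suppress=True)
C=np.array([.556,-.0243]);a=np.radians(210.2)
P,im,d=cloud('w2');g=d>0
hsv=cv2.cvtColor(im,cv2.COLOR_BGR2HSV).astype(int);H,S,V=np.moveaxis(hsv,-1,0)
q=P[...,:2]-C;x=q@[np.cos(a),np.sin(a)]*1e3;y=q@[-np.sin(a),np.cos(a)]*1e3;z=P[...,2]*1e3
m=g&(H>40)&(H<90)&(S>90)&(abs(z-99)<5);print('sole',m.sum(),np.percentile(x[m],[1,99]),np.percentile(y[m],[1,99]),np.median(z[m]))
for lo,hi in((-100,-60),(-50,0),(20,90)):
    m=g&(abs(z-68)<3)&(abs(y)<60)&(x>lo)&(x<hi)&(S<70)&(V>110);print('strip',m.sum(),np.percentile(y[m],[2,50,98]),np.median(z[m]))
E
```

```text
sole 3104 [-110.5185  -61.4123] [-30.7865  -2.607 ] 98.68832126209712
strip 1128 [-43.2777 -39.5852 -35.1621] 69.1541944698633
strip 1291 [-43.1797 -39.2019 -35.0344] 69.27609054715636
strip 2032 [-43.0139 -39.012  -32.5466] 69.3309023142777
```

Request:
apply_moves(
  deltas=[
    [-0.7, 0, 3, 0, -1],
    [0, 0, 3, 0, -1],
    [0, 0, 3, 0, -1],
    [0, 0, 2, 0, -1],
    [0, 0, 0, 0, -1],
    [0, 0, 0, 0, -1],
  ],
)

```text
time: 8.27
tool_pos: [0.6309, 0.0187, 0.1065]
orientation: [[-0.504, 0.864, 0.0], [0.864, 0.504, -0.0], [-0.0, -0.0, -1.0]]
contact_force: [0.9, -0.2, -2.8]
grip_width: 0.0215
grasp_force: 45.0
```

Request:
apply_moves(
  deltas=[
    [0, 0, 1, 0, -1],
    [0, 0, 1, 0, -1],
    [0, 0, 1, 0, -1],
    [0, 0, 0, 0, -1],
    [0, 0, 0, 0, -1],
  ],
)

```text
time: 8.68
tool_pos: [0.631, 0.0187, 0.104]
orientation: [[-0.504, 0.864, 0.0], [0.864, 0.504, -0.0], [-0.0, 0.0, -1.0]]
contact_force: [-1.5, 1.2, 3.0]
grip_width: 0.0216
grasp_force: 45.0
```

Request:
apply_moves(
  deltas=[
    [0, 0, 1, 0, -1],
    [0, 0, 1, 0, -1],
    [0, 0, 1, 0, -1],
    [0, 0, 0, 0, -1],
    [0, 0, 0, 0, -1],
  ],
)

```text
time: 9.1
tool_pos: [0.631, 0.0187, 0.1008]
orientation: [[-0.504, 0.864, 0.0], [0.864, 0.504, -0.0], [-0.0, 0.0, -1.0]]
contact_force: [-1.1, 0.6, 5.1]
grip_width: 0.0216
grasp_force: 45.0
```

Request:
apply_moves(
  deltas=[
    [0, 0, 1, 0, -1],
    [0, 0, 0.4, 0, -1],
    [0, 0, 0, 0, -1],
  ],
)

```text
time: 9.35
tool_pos: [0.631, 0.0187, 0.0994]
orientation: [[-0.504, 0.864, 0.0], [0.864, 0.504, -0.0], [-0.0, 0.0, -1.0]]
contact_force: [-2.5, 0.7, 6.2]
grip_width: 0.0217
grasp_force: 45.0
```

```bash
cat >> h.py <<'E'
def sink(f):
    C=np.array([.556,-.0243]);a=np.radians(210.2)
    def med(f):
        P,im,d=cloud(f);hsv=cv2.cvtColor(im,cv2.COLOR_BGR2HSV).astype(int);H,S,V=np.moveaxis(hsv,-1,0)
        q=P[...,:2]-C;x=q@[np.cos(a),np.sin(a)]*1e3;y=q@[-np.sin(a),np.cos(a)]*1e3;z=P[...,2]*1e3
        m=(d>0)&(y>-42)&(y<-36)&(abs(x+20)<100)&(z>45)&(z<75)&(S<70)
        n=(d>0)&(y>36)&(y<42)&(abs(x)<100)&(z>45)&(z<75)&(S<70)
        return np.array([np.median(z[n]),np.median(z[m])])
    print('strip z y+,y-',med('scene0'),med(f))
E
python3 - <<'E'
from h import *
np.set_printoptions(precision=4,suppress=True)
C=np.array([.556,-.0243]);a=np.radians(210.2);u=np.array([np.cos(a),np.sin(a)])
shot('scene','s3');sink('s3')
to(*(C+.109*u),30.2)
E
```

```text
strip z y+,y- [68.5138 68.7203] [61.646  61.5114]
t 9.4 tcp [0.631  0.0187 0.0995] yawy 30.27 F [-1.785   0.7298  5.2851] w 0.02199330604029209 g 44.989775698632
local mm [   0.7733 -195.4993   -0.0506] turn 0.07
```

The stone has sunk 7.0 mm, which is mid-band. Starting the sweep.

Request:
apply_moves(
  deltas=[
    [0, -2, 0, 0, -1],
    [0, -4, 0, 0, -1],
    [0, -6, 0, 0, -1],
    [0, -6, 0, 0, -1],
    [0, -6, 0, 0, -1],
    [0, -6, 0, 0, -1],
    [0, -6, 0, 0, -1],
  ],
)

```text
time: 9.98
tool_pos: [0.6042, 0.0005, 0.1007]
orientation: [[-0.503, 0.864, 0.011], [0.864, 0.503, -0.0], [-0.005, 0.009, -1.0]]
contact_force: [3.8, 2.5, 4.8]
grip_width: 0.0213
grasp_force: 45.0
```

Request:
apply_moves(
  deltas=[
    [0, -6, 0, 0, -1],
    [0, -6, 0, 0, -1],
    [0, -6, 0, 0, -1],
    [0, -6, 0, 0, -1],
    [0, -6, 0, 0, -1],
    [0, -6, 0, 0, -1],
  ],
)

```text
time: 10.48
tool_pos: [0.5733, -0.018, 0.1006]
orientation: [[-0.503, 0.864, 0.011], [0.864, 0.503, -0.001], [-0.006, 0.009, -1.0]]
contact_force: [4.9, 2.2, 6.1]
grip_width: 0.0215
grasp_force: 45.0
```

```bash
python3 - <<'E'
from h import *
np.set_printoptions(precision=4,suppress=True)
C=np.array([.556,-.0243]);a=np.radians(210.2);u=np.array([np.cos(a),np.sin(a)])
shot('scene','s4');sink('s4')
to(*(C+.109*u),30.2)
E
```

```text
strip z y+,y- [68.5138 68.7203] [62.8624 63.0234]
t 10.5333 tcp [ 0.572  -0.0185  0.1005] yawy 30.19 F [3.9648 0.9299 6.0135] w 0.021633476014176454 g 44.99090471304953
local mm [   3.0135 -125.7538   -0.9389] turn -0.01
```

Request:
apply_moves(
  deltas=[
    [0.5, -5, 0.4, 0, -1],
    [0.5, -6, 0.4, 0, -1],
    [0.5, -6, 0.2, 0, -1],
    [0.4, -6, 0, 0, -1],
    [0.4, -6, 0, 0, -1],
    [0.2, -6, 0, 0, -1],
    [0, -6, 0, 0, -1],
  ],
)

```text
time: 11.12
tool_pos: [0.5371, -0.0368, 0.0997]
orientation: [[-0.502, 0.864, 0.012], [0.865, 0.503, -0.001], [-0.007, 0.01, -1.0]]
contact_force: [6.6, 1.9, 6.0]
grip_width: 0.0218
grasp_force: 45.0
```

```bash
python3 - <<'E'
from h import *
np.set_printoptions(precision=4,suppress=True)
C=np.array([.556,-.0243]);a=np.radians(210.2);u=np.array([np.cos(a),np.sin(a)])
shot('scene','s5');sink('s5')
to(*(C+.109*u),30.2)
E
```

```text
strip z y+,y- [68.5138 68.7203] [61.8797 61.7849]
t 11.1667 tcp [ 0.5359 -0.0373  0.0996] yawy 30.18 F [ 4.5115 -0.1175  6.7894] w 0.02194518321758393 g 44.99107975512743
local mm [  1.085  -85.0566  -0.6827] turn -0.02
```

Request:
apply_moves(
  deltas=[
    [0.3, -5, 0, 0, -1],
    [0.3, -6, 0, 0, -1],
    [0.3, -6, 0, 0, -1],
    [0.2, -6, 0, 0, -1],
    [0.1, -6, 0, 0, -1],
    [0, -6, 0, 0, -1],
    [0, -6, 0, 0, -1],
  ],
)

```text
time: 11.75
tool_pos: [0.501, -0.0568, 0.0995]
orientation: [[-0.502, 0.865, 0.012], [0.865, 0.502, -0.002], [-0.008, 0.009, -1.0]]
contact_force: [5.2, 1.1, 7.4]
grip_width: 0.0214
grasp_force: 45.0
```

```bash
python3 - <<'E'
from h import *
np.set_printoptions(precision=4,suppress=True)
C=np.array([.556,-.0243]);a=np.radians(210.2);u=np.array([np.cos(a),np.sin(a)])
shot('scene','s6');sink('s6')
to(*(C+.109*u),30.2)
a=cv2.imread('pics/s6.png')[140:270,240:400];cv2.imwrite('pics/c6.png',cv2.convertScaleAbs(cv2.resize(a,None,fx=4,fy=4),alpha=1.5))
E
```

```text
strip z y+,y- [68.5138 68.7203] [61.801  61.4458]
t 11.8 tcp [ 0.4998 -0.0572  0.0994] yawy 30.18 F [ 4.4153 -0.0548  5.5451] w 0.02168698810133004 g 44.99088468030095
local mm [  0.1711 -43.8561  -0.325 ] turn -0.02
```

View pics/c6.png

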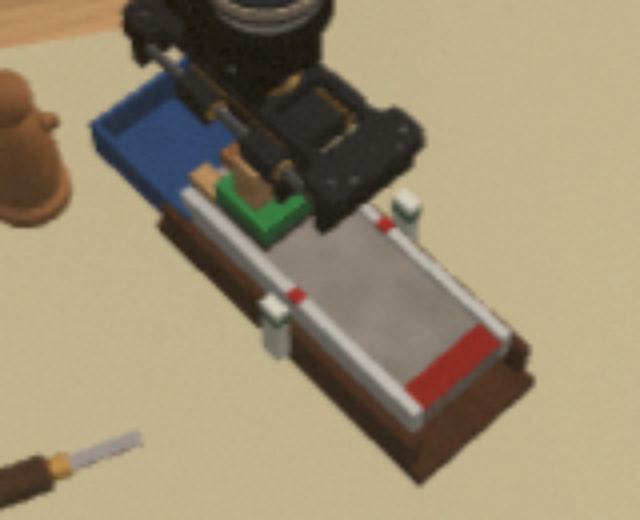

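The block is at stone x≈65 with the pale offcut ahead of it at (205,180). The red marks at (297,296) and (386,225) are level with the green on the posts. I'll finish the sweep.

Request:
apply_moves(
  deltas=[
    [0, -5, 0, 0, -1],
    [0, -6, 0, 0, -1],
    [0, -6, 0, 0, -1],
    [0, -6, 0, 0, -1],
    [0, -6, 0, 0, -1],
  ],
)

```text
time: 12.22
tool_pos: [0.4756, -0.0716, 0.0994]
orientation: [[-0.502, 0.865, 0.011], [0.865, 0.502, -0.003], [-0.008, 0.008, -1.0]]
contact_force: [4.2, 2.2, 7.5]
grip_width: 0.0219
grasp_force: 45.0
```

Request:
apply_moves(
  deltas=[
    [0, -5, 0, 0, -1],
    [0, -5, 0, 0, -1],
    [0, -3, 0, 0, -1],
    [0, -1, 0, 0, -1],
    [0, 0, 0, 0, -1],
    [0, 0, 0, 0, -1],
  ],
)

```text
time: 12.72
tool_pos: [0.4629, -0.0786, 0.0992]
orientation: [[-0.502, 0.865, 0.009], [0.865, 0.502, -0.002], [-0.007, 0.007, -1.0]]
contact_force: [3.2, 1.6, 6.3]
grip_width: 0.0219
grasp_force: 45.0
```

```bash
python3 - <<'E'
from h import *
np.set_printoptions(precision=4,suppress=True)
C=np.array([.556,-.0243]);a=np.radians(210.2);u=np.array([np.cos(a),np.sin(a)])
shot('scene','s7');sink('s7');shot('top','t7')
to(*(C+.109*u),30.2)
a=cv2.resize(cv2.imread('pics/s7.png')[140:240,240:370],None,fx=4,fy=4);b=cv2.resize(cv2.imread('pics/t7.png')[190:290,300:390],(360,400));cv2.imwrite('pics/c7.png',cv2.convertScaleAbs(np.hstack([a,b])[:,:800],alpha=1.5))
E
```

```text
strip z y+,y- [68.5138 68.7203] [61.6123 61.5492]
t 12.8167 tcp [ 0.4629 -0.0786  0.0992] yawy 30.17 F [3.1187 1.0101 6.137 ] w 0.021641597369848834 g 44.999621668830514
local mm [ 0.0987 -1.2209 -0.0086] turn -0.03
```

View pics/c7.png

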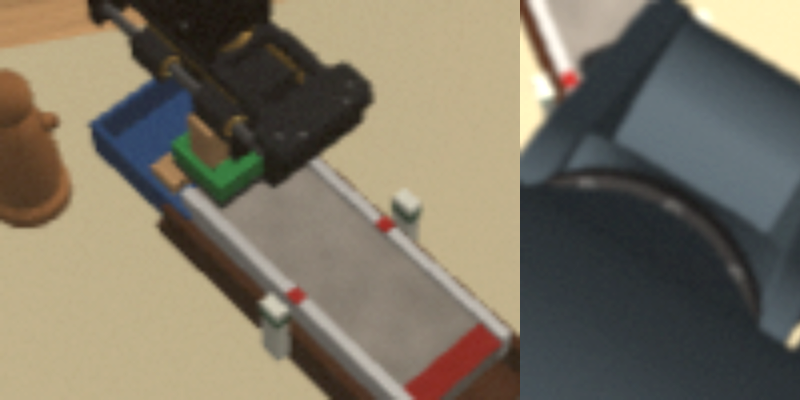

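The pale offcut shows at (170,172), ahead of the block. I'll check by depth whether it has dropped.

```bash
python3 - <<'E'
from h import *
np.set_printoptions(precision=1,suppress=True)
C=np.array([.556,-.0243]);a=np.radians(210.2)
shot('wrist','w7')
for f in('s7','w7'):
    P,im,d=cloud(f);q=P[...,:2]-C;x=q@[np.cos(a),np.sin(a)]*1e3;y=q@[-np.sin(a),np.cos(a)]*1e3;z=P[...,2]*1e3
    hsv=cv2.cvtColor(im,cv2.COLOR_BGR2HSV).astype(int);H,S,V=np.moveaxis(hsv,-1,0)
    b=(d>0)&(x>103)&(x<202)&(abs(y)<42)&(z>10)&(z<78)&~((H>95)&(H<135)&(S>80))&~((H>40)&(H<95))
    n,l,st,c=cv2.connectedComponentsWithStats(b.astype(np.uint8))
    for i in range(1,n):
        k=l==i
        if k.sum()>12: print(f,k.sum(),'px',c[i],'x',np.percentile(x[k],[2,98]),'y',np.percentile(y[k],[2,98]),'z',np.percentile(z[k],[2,50,98]),'HSV',np.median(hsv[k],0))
E
```

```text
s7 77 px [282.8 183.6] x [103.9 166.3] y [18.8 39.5] z [17.  29.2 63.1] HSV [ 16. 115.  84.]
w7 826 px [301.5 173.4] x [103.4 130.3] y [-41.2 -25.7] z [18.4 35.2 63.4] HSV [13. 49. 74.]
w7 811 px [253.2 213.1] x [140.  159.9] y [-10.6   5.3] z [18.2 30.1 31.6] HSV [ 13. 145. 133.]
w7 195 px [263.8 247.5] x [140.  146.5] y [15.8 27.5] z [19.2 29.9 31.2] HSV [ 15. 113. 170.]
```

```bash
python3 - <<'E'
import cv2
a=cv2.imread('pics/w7.png')[90:290,130:400];cv2.imwrite('pics/c8.png',cv2.convertScaleAbs(cv2.resize(a,None,fx=2.9,fy=2.9),alpha=1.5))
E
```

```text
(no output)
```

View pics/c8.png

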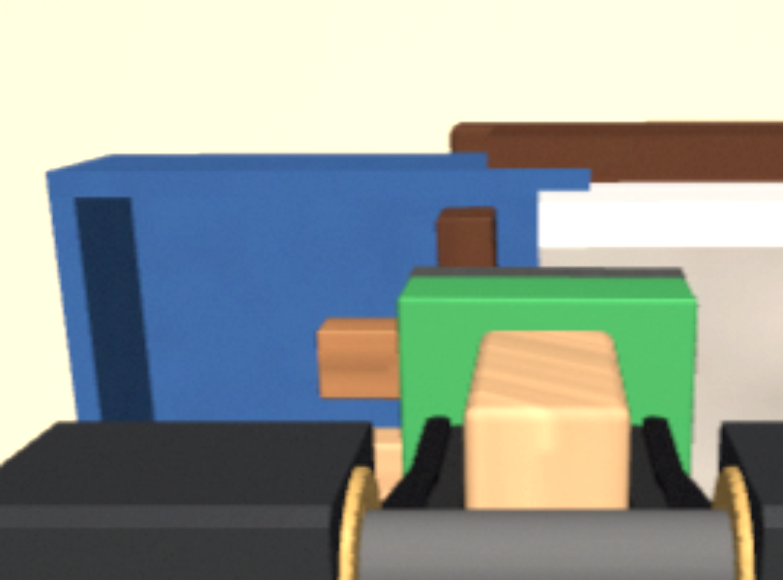

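All three offcuts are down in the tray: dark at (466,235), brown at (358,358) and pale at (388,460). The two that can be measured have tops at z≈30 mm, as expected. Lifting straight up here.

Request:
apply_moves(
  deltas=[
    [0, 0, -4, 0, -1],
    [0, 0, -8, 0, -1],
    [0, 0, -12, 0, -1],
    [0, 0, -15, 0, -1],
    [0, 0, -15, 0, -1],
    [0, 0, -15, 0, -1],
    [0, 0, -8, 0, -1],
    [0, 0, -3, 0, -1],
    [0, 0, 0, 0, -1],
  ],
)

```text
time: 13.62
tool_pos: [0.4584, -0.0773, 0.1783]
orientation: [[-0.504, 0.864, -0.0], [0.864, 0.504, -0.0], [0.0, -0.0, -1.0]]
contact_force: [0.2, 0.7, -2.0]
grip_width: 0.0219
grasp_force: 45.0
```

```bash
python3 - <<'E'
from h import *
np.set_printoptions(precision=4,suppress=True)
to(.4772,.398,30.2)
E
```

```text
t 13.6167 tcp [ 0.4584 -0.0773  0.1783] yawy 30.28 F [ 0.1838  0.6884 -1.9967] w 0.021946916645442332 g 44.98967153951526
local mm [400.9502 255.8511  -0.0341] turn 0.08
```

Request:
apply_moves(
  deltas=[
    [10, 6.4, 0, 0, -1],
    [20, 12.8, 0, 0, -1],
    [28, 17.9, 0, 0, -1],
    [30, 19.1, 0, 0, -1],
    [30, 19.1, 0, 0, -1],
    [30, 19.1, 0, 0, -1],
    [30, 19.1, 0, 0, -1],
    [30, 19.1, 0, 0, -1],
  ],
)

```text
time: 14.28
tool_pos: [0.4668, 0.1714, 0.1769]
orientation: [[-0.504, 0.864, -0.004], [0.864, 0.504, -0.0], [0.002, -0.003, -1.0]]
contact_force: [0.5, 0.1, -2.9]
grip_width: 0.0215
grasp_force: 45.0
```

Request:
apply_moves(
  deltas=[
    [30, 19.1, 0, 0, -1],
    [30, 19.1, 0, 0, -1],
    [30, 19.1, 0, 0, -1],
    [30, 19.1, 0, 0, -1],
    [28, 17.9, 0, 0, -1],
    [22, 14, 0, 0, -1],
    [15, 9.6, 0, 0, -1],
    [8, 5.1, 0, 0, -1],
    [0, 0, 0, 0, -1],
    [0, 0, 0, 0, -1],
  ],
)

```text
time: 15.12
tool_pos: [0.4763, 0.3973, 0.1769]
orientation: [[-0.505, 0.863, -0.003], [0.863, 0.505, -0.002], [-0.001, -0.003, -1.0]]
contact_force: [0.0, 0.0, -2.7]
grip_width: 0.0217
grasp_force: 45.0
```

```bash
python3 - <<'E'
from h import *
np.set_printoptions(precision=4,suppress=True)
to(.4772,.398,30.2)
E
```

```text
t 15.1167 tcp [0.4763 0.3973 0.1769] yawy 30.33 F [ 0.0177  0.0027 -2.7376] w 0.02167199064067317 g 44.98975398950279
local mm [ 0.1308  1.1689 -0.004 ] turn 0.13
```

Request:
apply_moves(
  deltas=[
    [0, 1, 8, 0, -1],
    [0, 0, 15, 0, -1],
    [0, 0, 18, 0, -1],
    [0, 0, 18, 0, -1],
    [0, 0, 18, 0, -1],
    [0, 0, 16, 0, -1],
    [0, 0, 12, 0, -1],
    [0, 0, 8, 0, -1],
    [0, 0, 5, 0, -1],
    [0, 0, 0, 0, -1],
  ],
)

```text
time: 15.95
tool_pos: [0.4781, 0.3975, 0.0592]
orientation: [[-0.503, 0.864, -0.002], [0.864, 0.503, -0.001], [-0.0, -0.002, -1.0]]
contact_force: [-0.8, -0.9, -2.6]
grip_width: 0.0213
grasp_force: 45.0
```

Request:
apply_moves(
  deltas=[
    [0, 0, 2, 0, -1],
    [0, 0, 2, 0, -1],
    [0, 0, 2, 0, -1],
    [0, 0, 1, 0, -1],
    [0, 0, 1, 0, -1],
    [0, 0, 0, 0, -1],
    [0, 0, 0, 0, -1],
  ],
)

```text
time: 16.53
tool_pos: [0.4784, 0.3984, 0.0523]
orientation: [[-0.504, 0.864, 0.0], [0.864, 0.504, 0.0], [-0.0, 0.0, -1.0]]
contact_force: [0.4, -0.6, -3.4]
grip_width: 0.0211
grasp_force: 45.0
```

Request:
apply_moves(
  deltas=[
    [0, 0, 1, 0, -1],
    [0, 0, 0.7, 0, -1],
    [0, 0, 0, 0, -1],
    [0, 0, 0, 0, -1],
  ],
)

```text
time: 16.87
tool_pos: [0.4784, 0.3983, 0.0504]
orientation: [[-0.504, 0.864, -0.0], [0.864, 0.504, -0.0], [-0.0, -0.0, -1.0]]
contact_force: [0.5, 0.6, -1.7]
grip_width: 0.0212
grasp_force: 45.0
```

Request:
apply_moves(
  deltas=[
    [0, 0, 0.6, 0, -1],
    [0, 0, 0, 0, -1],
    [0, 0, 0, 0, -1],
  ],
)

```text
time: 17.12
tool_pos: [0.4784, 0.3983, 0.0502]
orientation: [[-0.504, 0.864, 0.0], [0.864, 0.504, 0.0], [-0.0, 0.0, -1.0]]
contact_force: [-0.4, -0.4, 0.6]
grip_width: 0.0218
grasp_force: 45.0
```

It's seated, so I'll release and retreat straight up.

Request:
apply_moves(
  deltas=[
    [0, 0, 0, 0, -0.2],
    [0, 0, 0, 0, 0.1],
    [0, 0, 0, 0, 0.1],
    [0, 0, 0, 0, 0.1],
    [0, 0, 0, 0, 0.1],
    [0, 0, -8, 0, 0.1],
    [0, 0, -15, 0, 0.1],
    [0, 0, -20, 0, 0.1],
    [0, 0, -25, 0, 0.1],
    [0, 0, -25, 0, 0.1],
  ],
)

```text
time: 17.95
tool_pos: [0.478, 0.3981, 0.1439]
orientation: [[-0.504, 0.864, -0.001], [0.864, 0.504, -0.0], [0.0, -0.001, -1.0]]
contact_force: [-0.3, -0.2, 0.3]
grip_width: 0.0479
grasp_force: 0.0
```

Request:
apply_moves(
  deltas=[
    [0, 0, -25, 0, 0.1],
    [0, 0, -25, 0, 0.1],
    [0, 0, -15, 0, 0.1],
    [0, 0, 0, 0, 0.1],
    [0, 0, 0, 0, 0.1],
  ],
)

```text
time: 18.37
tool_pos: [0.4787, 0.3985, 0.209]
orientation: [[-0.504, 0.864, 0.002], [0.864, 0.504, 0.001], [-0.0, 0.002, -1.0]]
contact_force: [0.1, -0.9, -0.9]
grip_width: 0.0476
grasp_force: 0.0
```

```bash
python3 - <<'E'
from h import *
np.set_printoptions(precision=1,suppress=True)
to(.4772,.398,30.2)
for n in('top','scene','wrist'): shot(n,n+'9')
C=np.array([.556,-.0243]);a=np.radians(210.2)
for f in('wrist9','scene9'):
    P,im,d=cloud(f);hsv=cv2.cvtColor(im,cv2.COLOR_BGR2HSV).astype(int);H,S,V=np.moveaxis(hsv,-1,0)
    r=(d>0)&(np.hypot(P[...,0]-.477,P[...,1]-.398)<.05)
    m=r&(P[...,2]>.062)&(P[...,2]<.08);print(f,rect(P[m][:,:2]),np.median(P[m][:,2])*1e3)
    m=r&(H>40)&(H<90)&(S>90)&(P[...,2]>.02)&(P[...,2]<.04);print(f,np.median(P[m][:,2])*1e3)
for f in('top9','scene9'):
    P,im,d=cloud(f);q=P[...,:2]-C;x=q@[np.cos(a),np.sin(a)]*1e3;y=q@[-np.sin(a),np.cos(a)]*1e3;z=P[...,2]*1e3
    hsv=cv2.cvtColor(im,cv2.COLOR_BGR2HSV).astype(int);H,S,V=np.moveaxis(hsv,-1,0)
    b=(d>0)&(x>106)&(x<198)&(abs(y)<40)&(z>10)&(z<40)&((H<30)|(H>170))
    n,l,st,c=cv2.connectedComponentsWithStats(b.astype(np.uint8))
    for i in range(1,n):
        k=l==i
        if k.sum()>8: print(f,k.sum(),c[i],x[k].mean(),y[k].mean(),np.median(z[k]))
cv2.imwrite('pics/f9.png',cv2.convertScaleAbs(cv2.imread('pics/scene9.png'),alpha=1.4))
E
```

```text
t 18.3667 tcp [0.5 0.4 0.2] yawy 30.27 F [ 0.1 -0.9 -0.9] w 0.04756468064078224 g 0.0
local mm [ 0.3 -1.5 -0. ] turn 0.07
wrist9 (array([478.1, 398.9]), array([21.7, 49.6]), 30.0) 72.09664009695385
wrist9 32.160491982003606
scene9 (array([479.3, 395.5]), array([22.4, 51.7]), 29.9) 70.79051158047878
scene9 30.660831483047048
top9 25 [334.5 251.6] 126.2694249841848 -24.941622847562495 34.472115348842756
top9 61 [353.8 252.2] 147.2734809582861 23.393281889830213 30.025824181555862
top9 54 [344.7 255.7] 146.8094552614343 -3.3439053345354326 30.923735591880106
scene9 62 [289.6 177.6] 145.03682004314052 0.19103056667282978 28.6438751374537
scene9 12 [299.2 175.8] 128.2827410907355 -21.247921767704543 34.14291598309438
scene9 60 [282.2 182.7] 145.6261249444129 26.491976935982482 28.604129936837417
```

View pics/f9.png

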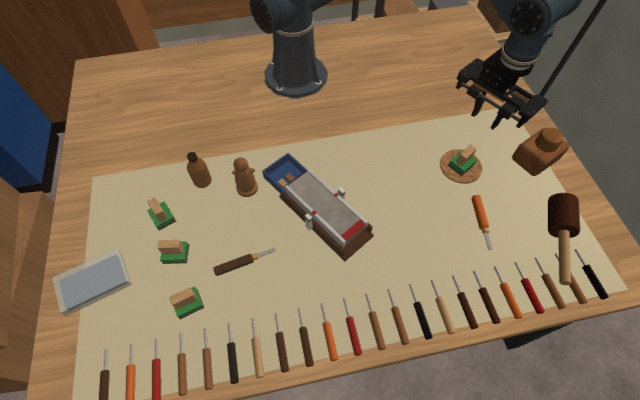

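The block stands in the middle of the cork at (462,162). All three offcuts are in the tray, the dark one resting on its edge. The bystanders are where they were.

```bash
python3 -c "
from station import manip
print(manip.sign_off())"
```

```text
the job is handed in; nothing more can be done
None
```

The job is handed in: the stone read 5.7 to 7.0 mm sunk at every check along the sweep, all three offcuts are in the blue tray, and the block stands within about 3 mm of the cork rest's middle, finished at about 18 s.

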